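# Close a plaster handle mould and hold it shut

### The job

Close the two-part plaster mould for the mug's new handle: lift its long top half off the drying rack, turn it the way the three brass dowels of the bottom half ask for, and set it on them gently until the joint is shut all round. Leave the bottom half where it lies on its board, and do not disturb the short mould half, the mug or the tea bowl. Then press the top half down with about 15 N and hold the mould shut like that for at least three seconds, so that the bands can be put round it; finish while still pressing, without letting go.

Things in the scene. Friction and masses are not known exactly. Their poses are not given: they have to be found in the camera images.
- top_half_center (a point): Centre (half-way up) of the handle mould's top half: loose off-white plaster block, 120 long x 60 wide x 40 mm high, 0.3 kg, lying joint face down across the drying rack's battens. x along its length, y across its width (grasp it so), z up. Underside: three blind dowel holes, 12 mm wide, 13 mm deep, at x, y = (-48, 18), (48, 18), (0, -19) mm.
- pour_hole (a point): Centre of the mouth of the pour hole in the top half's upper face: a funnel 25 mm wide, at x = +31, y = -12 mm from the block's centre. At x = -31, y = -12 is a vent hole 10 mm wide. So the long top half shows two holes from above, nearer to one long side.
- bottom_half_joint (a point): Centre of the upper (joint) face of the mould's bottom half: loose off-white plaster block, 120 x 60 x 36 mm, 0.28 kg, across the strapping board's battens, the joint face 60 mm above the table, a C-shaped handle cavity sunk in it. x along its length, y across, z up. Shut: the top half's centre 20 mm above this point, x axes the same way (it fits only so).
- lone_dowel (a point): Tip of the single dowel near one long side of the bottom half. Three fixed brass dowels, 10 mm in diameter, stand 10 mm out of the joint face at x, y = (-48, 18), (48, 18) and (0, -19: this one) mm from its centre; their upper 5 mm taper to 5 mm diameter. Shut, the pour hole's side is this dowel's side.
- short_half_center (a point): Centre (half-way up) of a top half of another mould: same plaster, 88 long x 60 wide x 40 mm high, one pour hole 25 mm wide in the middle of its top. It lies on the drying rack beside the long top half, either of them on either side. To be left alone.
- drying_rack: Drying rack, fixed: two wooden battens 330 long x 24 wide x 24 mm high along its y axis, 80 mm apart (centre to centre). Origin at the centre of its underside, on the table. The two top halves lie across it about 160 mm apart, 24 mm above the table.
- strap_board: Strapping board, fixed: plywood 170 x 130 x 9 mm with two wooden battens 20 wide x 110 long x 15 mm high on it along its y axis, 80 mm apart, on which the bottom half lies. Origin at the centre of its underside, on the table.
- mug: Grey mug that has lost its handle, 68 mm wide, 78 mm high, loose bystander between rack and board; origin at the centre of its underside.
- tea_bowl: Green-grey tea bowl, 110 mm wide, 62 mm high, loose bystander near the robot; origin at the centre of its underside.
Mind the look-alikes: they are no part of the job. What is shaped like the part that bears top_half_center but orange is not meant.

How it is judged:
By the outcome, as a careful person would: the job done as asked, in the order asked, and still so for the second after the job is handed in, while the arm keeps its last pose, push and grip.
It also fails if it takes over 54 s, if anything falls off the work surface, if the arm or the gripper's body presses on something with over 40 N, if the wrist force passes 120 N, or if a joint passes its speed limit or range.

### The arm

A 7-joint arm with a two-finger parallel gripper is mounted at the origin on the work surface. World frame = base frame: x ahead of the robot, y to its left, z up, the work surface at z = 0. Lengths are in m, angles in rad, forces in N, time in s.
With the tool pointing down it reaches from about 0.425 to 0.825 m from the base axis. Payload 3.6 kg.
Tool frame: the origin (TCP) lies where the fingers leave the gripper's body, on its centre line; the fingertips stand 73 mm ahead of it and the grasp point (between the pads) lies 54 mm ahead of it; z points along the fingers, y is the line along which they close (so a half turn about z gives the same grasp; the last joint's range is limited). The gripper opens to 85 mm and grips with 20 to 120 N. Pads are 22 mm wide; open, the fingers measure 114 mm over their backs; the gripper's body (76 mm by 85 mm) begins 54 mm behind the grasp point. The pads swing forward as they close: fully open they stand 13 mm farther back than shut.
Start: joints at [1.302, 0.615, -0.013, 1.423, 0.008, 1.103, -0.04], TCP at [0.156, -0.631, 0.304] pointing down, gripper open.
Joint ranges: [-3.12, 3.12], [-0.3, 2.06], [-1.34, 1.32], [0.26, 2.42], [-1.36, 4.5], [0.01, 1.98], [-2.84, 2.84]. Speed limits (rad/s): [2.79, 2.79, 3.14, 3.14, 3.14, 3.14, 3.14].

### API

Orientations are given as a unit quaternion [x, y, z, w].
In Python, from station import arm, snapshot, camera_info, ticket gives the robot as it stands. Calls block until the motion is done:
- arm.movep(position, orientation): joint-space move of the TCP to a pose.
- arm.line_to(position, velocity=0.15, ori=None): straight line of the TCP; ori=None keeps the orientation; velocity is the mean speed in m/s.
- arm.move_j(angles): joint-space move.
- arm.move_gripper(opening, effort=None): opening from 0.0 (shut) to 1.0 (fully open); effort is the grip in N (None keeps the last); returns when the fingers have stopped.
- arm.pause(seconds).
- arm.ik(position, orientation): joint angles nearest the present ones, or None.
- snapshot(name): name is "scene" or "side" or "wrist"; returns the picture (480x640x3 uint8, blue, green, red); there is no depth.
- camera_info(name): a dict with "fx", "fy", "cx", "cy" (pixels), "R" (3x3) and "t" (3): a world point X has camera coordinates R X + t; the wrist camera has in their place "T_tool_cam" (4x4, takes a point from camera to tool coordinates, whose origin is the TCP and whose axes are the flange's). Camera axes: x right, y down, z forward; pixel columns grow to the right and rows downward; lengths in m; the calibration is good to about 2 mm. A picture is of the moment at which its call begins: read the wrist's pose just before it. camera_info takes no time and is no camera call.
A pose or a line that the arm cannot do raises arm.MotionError and nothing moves.
- ticket.finish_job(): hands the job in; it is judged then, once.
Readings, each from a call of its own:
- arm.read_time(): time.
- arm.read_joint_positions(): joint angles.
- arm.read_dq(): joint speeds.
- arm.read_effort(): joint torques, N m.
- arm.read_tool_pos(): TCP position.
- arm.read_eef_rot(): TCP orientation.
- arm.read_ft_force(): force on the tool from outside, world axes, zero at the start.
- arm.read_wrist_torque(): the same for the moment, N m.
- arm.read_opening(): opening from 0.0 (shut) to 1.0 (fully open).
- arm.read_finger_force(): force on a finger pad.
Only numpy, scipy, OpenCV 4.12 (cv2) and the standard library are available. Lean on these libraries where they do the work, as an engineer would, in place of code of your own. Each camera call takes 0.05 s, during which the arm holds its last target. There are 200 camera calls.

## Working session

There is one attempt and no reset: what is moved stays moved. The work goes in short steps, each a Python script; the robot and the scene stay as the last script left them, time stands still between calls to the robot, and variables do not carry over. Pictures are saved under pics/ and viewed, at most 10 in all, crops included, and the job is handed in when it is done.

```bash
mkdir -p pics; ls; python3 - <<'E'
from station import *
import cv2
for n in ("scene","side"):
    cv2.imwrite(f"pics/{n}0.png",snapshot(n))
    c=camera_info(n);print(n,c)
print(camera_info("wrist"))
print(arm.read_eef_rot(),arm.read_time())
E
```

```text
pics
scene {'fx': 487.54251410867096, 'fy': 487.54251410867096, 'cx': 314.97378334395444, 'cy': 245.2796107762173, 'R': array([[ 0.42230736,  0.90642787, -0.00670845],
       [ 0.56679068, -0.26983049, -0.77842137],
       [-0.70739297,  0.32493079, -0.62770627]]), 't': array([-0.22536744, -0.2330626 ,  1.43366574])}
side {'fx': 543.4287745401535, 'fy': 543.4287745401535, 'cx': 325.39427742379286, 'cy': 243.2755947479241, 'R': array([[-0.99832316, -0.05432179, -0.0200001 ],
       [-0.01569885,  0.58662817, -0.80970423],
       [ 0.05571721, -0.80803251, -0.58649728]]), 't': array([0.51829705, 0.04974516, 1.14954703])}
{'fx': 387.6267154194639, 'fy': 387.6267154194639, 'cx': 317.80005963714746, 'cy': 243.33043737793474, 'T_tool_cam': array([[ 8.92683473e-04, -9.56844303e-01, -2.90599696e-01,
         7.49570332e-02],
       [ 9.99999081e-01,  5.57577259e-04,  1.23595459e-03,
         6.29468538e-04],
       [-1.02058433e-03, -2.90600532e-01,  9.56843921e-01,
        -7.00807227e-02],
       [ 0.00000000e+00,  0.00000000e+00,  0.00000000e+00,
         1.00000000e+00]])}
[ 9.92694919e-01  1.20645708e-01 -1.65599190e-04 -1.17659460e-03] 0.1
```

View pics/scene0.png

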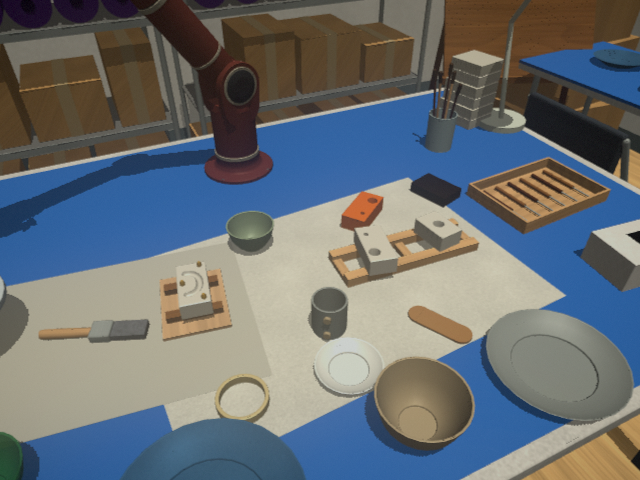

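View pics/side0.png

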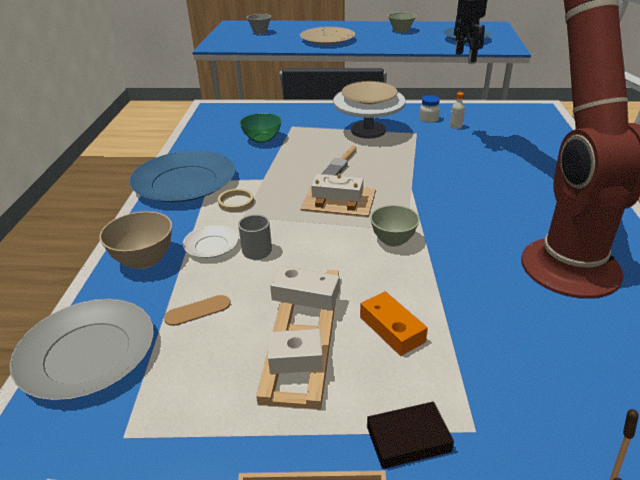

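Scene view: the long off-white block with two holes is at (375,250), with its pour hole at (376,252) and vent at (365,238). The short block with one hole is at (438,230), and an orange look-alike with two holes is at (362,210). The bottom half with its dowels is at (195,290), with the mug at (329,313) and the bowl at (250,231). The side view agrees: long block (305,287), short (295,350), orange (393,322). Only the first is long, off-white and two-holed. I'll cast rays and then confirm with a wrist view.

```bash
cat > h.py <<'E'
import numpy as np, cv2
from station import arm, snapshot, camera_info, ticket
from scipy.spatial.transform import Rotation as Ro
def ray_pts(px,z,c,R,t):   # pixels -> world points on plane z; X_cam = R X + t
    px=np.atleast_2d(np.array(px,float))
    d=np.c_[(px[:,0]-c["cx"])/c["fx"],(px[:,1]-c["cy"])/c["fy"],np.ones(len(px))]@R
    o=-R.T@t
    return o+d*((z-o[2])/d[:,2])[:,None]
def fixed(n,px,z):
    c=camera_info(n); return ray_pts(px,z,c,c["R"],c["t"])
def wrist(p,q,px,z):
    c=camera_info("wrist"); M=np.eye(4); M[:3,:3]=Ro.from_quat(q).as_matrix(); M[:3,3]=p
    W=np.linalg.inv(M@c["T_tool_cam"]); return ray_pts(px,z,c,W[:3,:3],W[:3,3])
def down(yaw): # tool pointing down; tool x axis along world angle yaw
    return (Ro.from_euler("z",yaw)*Ro.from_euler("x",np.pi)).as_quat()
E
python3 - <<'E'
from h import *
np.set_printoptions(precision=3,suppress=True)
print("pour/vent/orange/short scene",fixed("scene",[(376,252),(365,238),(362,210),(438,230)],.064)[:,:2])
print("long/orange/short side",fixed("side",[(305,282),(393,318),(295,343)],.064)[:,:2])
print("bottom",fixed("scene",[(195,287)],.06)[:,:2],fixed("side",[(338,189)],.06)[:,:2])
print("bowl,mug",fixed("side",[(395,222),(255,235)],.05)[:,:2])
print(Ro.from_quat(arm.read_eef_rot()).as_matrix(),arm.read_tool_pos())
E
```

```text
pour/vent/orange/short scene [[0.581 0.12 ]
 [0.529 0.122]
 [0.434 0.169]
 [0.574 0.282]]
long/orange/short side [[0.549 0.143]
 [0.388 0.235]
 [0.552 0.3  ]]
bottom [[ 0.518 -0.25 ]] [[ 0.499 -0.212]]
bowl,mug [[ 0.368 -0.087]
 [ 0.673 -0.028]]
[[ 0.971  0.24  -0.001]
 [ 0.24  -0.971  0.002]
 [-0.    -0.002 -1.   ]] [ 0.156 -0.631  0.303]
```

```bash
python3 - <<'E'
from h import *
import json
log={}
for n,(x,y) in dict(bot=(.505,-.24),top=(.55,.14)).items():
    arm.movep([x,y,.27],down(0)); arm.pause(.2)
    p,q=arm.read_tool_pos(),arm.read_eef_rot()
    cv2.imwrite(f"pics/w_{n}.png",snapshot("wrist")); log[n]=[list(map(float,p)),list(map(float,q))]
    print(n,p,q,arm.read_time(),arm.read_joint_positions())
json.dump(log,open("poses.json","w"))
E
```

```text
bot [ 0.50465737 -0.24095613  0.2699805 ] [ 9.99999611e-01 -8.63260735e-04 -4.11886173e-05  1.76885729e-04] 2.25 [ 0.4329026   0.50961474 -0.04122311  1.73592917  0.0260118   0.89653452
 -1.19141627]
top [0.55037289 0.13840543 0.27000809] [ 9.99999037e-01 -1.34501732e-03  6.38891406e-05  3.34651268e-04] 3.925 [-0.24635249  0.52198115 -0.0605422   1.71233298  0.03884814  0.90846451
 -1.89568434]
```

View pics/w_bot.png

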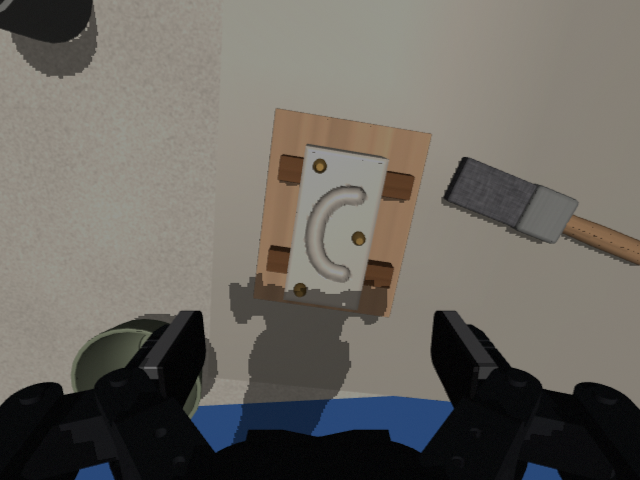

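View pics/w_top.png

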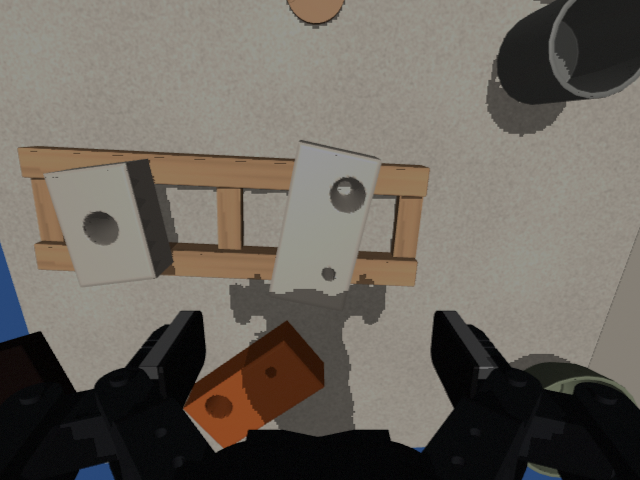

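The wrist views show these:

- **Bottom half:** its dowel pair is at (320,165) and (300,290). The lone dowel at (359,238) is on the right, which is world -y, so the bottom's +x is roughly world +x.
- **Long half:** its pour hole is at (348,195) and the vent at (329,274), both nearer the right side. Its +x is also roughly world +x.
- **Look-alikes:** the short half is at (103,228) and the orange block at (255,385).

Next I'll measure sub-pixel and confirm in one enlarged crop.

```bash
python3 - <<'E'
from h import *
import json
P=json.load(open("poses.json"))
b=cv2.imread("pics/w_bot.png"); t=cv2.imread("pics/w_top.png")
def blobs(m,img,lo,hi):
    out=[]
    for c in cv2.findContours(m,cv2.RETR_LIST,cv2.CHAIN_APPROX_NONE)[0]:
        a=cv2.contourArea(c)
        if lo<a<hi and len(c)>=5:
            (x,y),ax,an=cv2.fitEllipse(c); out.append((round(x,1),round(y,1),a,np.round(ax,1)))
            cv2.drawContours(img,[c],-1,(0,0,255),1) if 0 else None
    return out
hsv=cv2.cvtColor(b,cv2.COLOR_BGR2HSV)
m=np.zeros(b.shape[:2],np.uint8); m[140:310,285:392]=((hsv[...,1]>90)&(hsv[...,0]<35))[140:310,285:392]*255
m2=m.copy(); print("gold",[x for x in blobs(m2,b,30,400)])
g=cv2.cvtColor(t,cv2.COLOR_BGR2GRAY); 
print(g[195,325:375:2],g[274,310:350:2],g[220,270:390:4])
m=np.zeros(g.shape,np.uint8); m[165:290,300:375]=(g<130)[165:290,300:375]*255
print("holes",blobs(m,t,50,2000))
cb=cv2.resize(b[140:315,270:403],None,fx=3,fy=3.4,interpolation=cv2.INTER_NEAREST)
ct=cv2.resize(t[135:310,262:395],None,fx=3,fy=3.4,interpolation=cv2.INTER_NEAREST)
cv2.imwrite("pics/crop.png",np.hstack([cb,ct]))
E
```

```text
gold [(314.4, 305.0, 39.5, array([ 1.8, 57. ])), (299.6, 289.5, 118.0, array([11.4, 13.3])), (358.2, 238.0, 115.0, array([11.7, 12.8])), (319.4, 165.4, 127.0, array([12.4, 13.2]))]
[149 149 131  65  65  68  72  80  91 107  95  85  83  78  77  71  69  67
  65  67  90 149 144 133  93] [147 146 146 147 147 147  70  66  72  73  71  71  56 140 147 147 146 146
 146 145] [137 144 142 140 148 150 149 149 149 149 149 149 149 149 149 149 149 149
 149 149 149 149 150 147 135 144 143 140 143 141]
holes [(328.2, 273.7, 152.5, array([13.1, 15.1])), (362.7, 271.6, 819.5, array([25.4, 50. ])), (344.1, 189.8, 94.5, array([ 9. , 13.7])), (347.4, 194.4, 1008.0, array([35.7, 36.1]))]
```

View pics/crop.png

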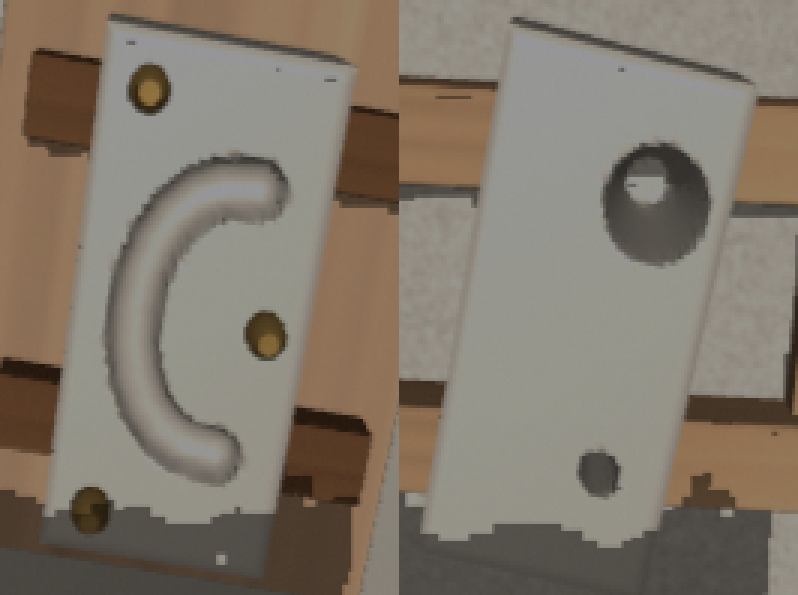

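The crop confirms it. On the left is the bottom half with three brass dowels and a C cavity, the lone dowel on the right at about (358,238). On the right is the long off-white block with its funnel at (347.4,194.4) and vent at (328.2,273.7).

```bash
python3 - <<'E'
from h import *
import json
P=json.load(open("poses.json"))
def fit(model,pts):
    model,pts=np.array(model),np.array(pts)[:,:2]; mc,pc=model.mean(0),pts.mean(0)
    H=(model-mc).T@(pts-pc); th=np.arctan2(H[0,1]-H[1,0],H[0,0]+H[1,1])
    R=np.array([[np.cos(th),-np.sin(th)],[np.sin(th),np.cos(th)]]); c=pc-R@mc
    return c,th,((model@R.T+c)-pts)*1e3
W=wrist(*P["bot"],[(299.6,289.5),(319.4,165.4),(358.2,238)],.063)
B=fit([(-.048,.018),(.048,.018),(0,-.019)],W); print("bot",B[0],np.degrees(B[1]),"\n",B[2].round(1))
W=wrist(*P["top"],[(347.4,194.4),(328.2,273.7)],.064)
T=fit([(.031,-.012),(-.031,-.012)],W); print("top",T[0],np.degrees(T[1]),"\n",T[2].round(1))
C=wrist(*P["top"],[(299.9,142.5),(380,160)],.064)[:,:2]
c,s=np.cos(T[1]),np.sin(T[1]); print("corners in block frame mm (expect 60,30 / 60,-30):",((C-T[0])@np.array([[c,-s],[s,c]])*1e3).round(1))
json.dump(dict(bc=list(B[0]),by=B[1],tc=list(T[0]),ty=T[1]),open("meas.json","w"))
for n,(cc,y) in dict(t=(T[0],T[1]),b=(B[0],B[1])).items():
    print(n,arm.ik([*cc,.2],down(y)),arm.ik([*cc,.106],down(y)))
E
```

```text
bot [ 0.50277162 -0.25305186] -9.173731346086068 
 [[-0. -0.]
 [ 0. -0.]
 [-0.  0.]]
top [0.55048573 0.1346795 ] -12.425252642081597 
 [[-0.1  0. ]
 [ 0.1 -0. ]]
corners in block frame mm (expect 60,30 / 60,-30): [[ 59.2  28.5]
 [ 59.5 -28.6]]
t [-0.27567928  0.6079095  -0.00440745  1.78969864  0.00371708  0.74399251
 -2.06968994] [-0.27288442  0.74920199 -0.00890247  1.8515253   0.01177487  0.54091573
 -2.07715506]
b [ 0.43427647  0.6030683  -0.010568    1.80048177  0.00890781  0.73808842
 -1.31192526] [ 0.4435295   0.74551093 -0.02533999  1.86227445  0.03376245  0.53421709
 -1.33505993]
```

```bash
python3 - <<'E'
from h import *
import json
m=json.load(open("meas.json")); c=m["tc"]; q=down(m["ty"])
arm.movep([*c,.20],q); arm.line_to([*c,.106],.1)
print(arm.read_ft_force())
arm.move_gripper(0.4,50); arm.pause(.2)
print("grip",arm.read_opening(),arm.read_finger_force(),arm.read_ft_force())
arm.line_to([*c,.22],.1); arm.pause(.3)
p,q=arm.read_tool_pos(),arm.read_eef_rot()
print(arm.read_opening(),arm.read_finger_force(),arm.read_ft_force(),p,q,arm.read_time())
json.dump([list(map(float,p)),list(map(float,q))],open("held.json","w"))
cv2.imwrite("pics/held.png",snapshot("wrist"))
E
```

```text
[-0.51603903  0.64738891 -0.13729303]
grip 0.6924441622018778 56.21324121952057 [-0.76868192 -0.11644038  5.83862607]
0.693751715929917 55.39028584957123 [-0.32756895 -0.27378841 -3.56809474] [0.55037528 0.13465996 0.21964655] [ 9.94127536e-01 -1.08214241e-01 -3.26550375e-04  1.14369306e-04] 7.55
```

View pics/held.png

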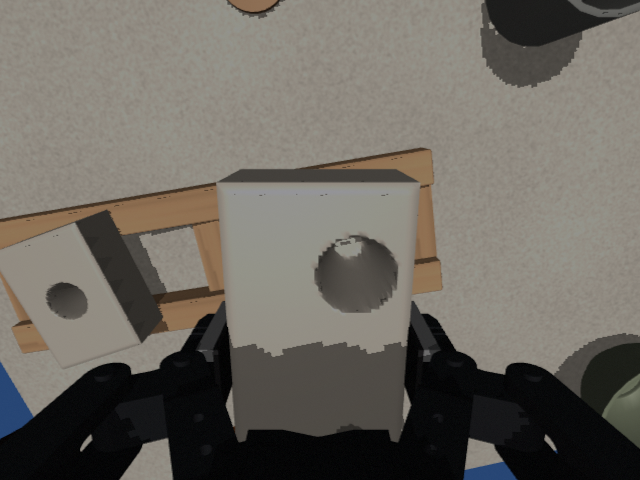

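The held view shows the block gripped level, with its face edge on row 183 (columns 219–418), the funnel at about (357,273), and the short half undisturbed on the rack. Next I'll compute where the block sits in the hand, carry it over the dowels and lower it guarded by force.

```bash
python3 - <<'E'
from h import *
import json
m=json.load(open("meas.json"))
g=cv2.cvtColor(cv2.imread("pics/held.png"),cv2.COLOR_BGR2GRAY)
mk=np.zeros(g.shape,np.uint8); mk[215:330,300:404]=(g<int(.9*np.median(g[220:330,250:300])))[215:330,300:404]*255
cs=[c for c in cv2.findContours(mk,cv2.RETR_EXTERNAL,cv2.CHAIN_APPROX_NONE)[0] if 3000<cv2.contourArea(c)]
e=[cv2.fitEllipse(c) for c in cs]; print("funnel",e)
c=camera_info("wrist"); T=np.array(c["T_tool_cam"]); W=np.linalg.inv(T)
for z in (.038,.042,.046):   # top face this far ahead of the TCP
    f=lambda px:(ray_pts(px,z,c,W[:3,:3],W[:3,3])*1e3).round(1)[:,:2].tolist()
    # tool axes: x=block x, y=-block y ; want corners (60,+-30), funnel (31,+12)
    print(z,f([(219.5,183),(418,183)]),f([e[0][0] if e else (357,273)]))
arm.movep([*m["bc"],.22],down(m["by"])); arm.pause(.2)
print(arm.read_tool_pos(),arm.read_ft_force(),arm.read_time())
E
```

```text
funnel [((356.204345703125, 273.8777770996094), (77.94319152832031, 84.11087799072266), 83.24089813232422)]
0.038 [[59.9, -27.0], [59.9, 28.2]] [[32.9, 11.8]]
0.042 [[59.3, -28.0], [59.4, 29.2]] [[31.3, 12.2]]
0.046 [[58.8, -29.0], [58.8, 30.3]] [[29.7, 12.7]]
[ 0.50353842 -0.25153461  0.22001267] [ 0.05664606  0.04456657 -3.34851415] 9.25
```

```bash
cat > low.py <<'E'
from h import *
import json
m=json.load(open("meas.json")); b=np.array(m["bc"])
def goto(z,xy,v=.05):
    arm.line_to([*xy,z],v,ori=down(m["by"]))
E
python3 - <<'E'
from low import *
goto(.165,b,.08); arm.pause(.3); cmd=b.copy()
for i in range(3):
    p=np.array(arm.read_tool_pos()); err=b-p[:2]; print(p,(err*1e3).round(2))
    if np.abs(err).max()<4e-4: break
    cmd=cmd+err; goto(.165,cmd,.02); arm.pause(.2)
print("yaw",np.degrees(Ro.from_quat(arm.read_eef_rot()).as_matrix()[:2,0]@np.array([0,1])),np.degrees(m["by"]))
f0=np.array(arm.read_ft_force()); z=.165
while z>.1535:
    z-=.002; goto(z,cmd,.03); arm.pause(.1); f=np.array(arm.read_ft_force())
    print(round(z,4),arm.read_tool_pos()[2].round(4),(f-f0).round(1))
    if f[2]-f0[2]>4: break
json.dump([list(cmd),z,list(f0)],open("st.json","w")); print(arm.read_time())
E
```

```text
[ 0.50294572 -0.25312283  0.1654295 ] [-0.17  0.07]
yaw -9.1338704837591 -9.173731346086068
0.163 0.1629 [0.7 0.7 0.1]
0.161 0.1609 [ 0.3  1.1 -0. ]
0.159 0.159 [ 1.   1.2 -0.3]
0.157 0.157 [-0.7  1.1 -1. ]
0.155 0.155 [-0.1  1.3  0.4]
0.153 0.153 [ 0.8  0.7 -0. ]
12.4917
```

Aligned to 0.2 mm. Next, a gentle lowering onto the dowels, watching the forces.

```bash
python3 - <<'E'
from low import *
cmd,z,f0=json.load(open("st.json")); f0=np.array(f0)
while z>.138:
    z-=.001; goto(z,cmd,.02); arm.pause(.08); f=np.array(arm.read_ft_force())-f0; p=np.array(arm.read_tool_pos())
    print(round(z,4),p[2].round(4),((p[:2]-cmd)*1e3).round(1),f.round(1),np.round(arm.read_wrist_torque(),2))
    if f[2]>5 or np.hypot(*f[:2])>6: break
json.dump([list(cmd),z,list(f0)],open("st.json","w")); print(arm.read_time(),arm.read_opening())
E
```

```text
0.152 0.152 [-0. -0.] [-0.   1.6 -0.1] [-0.01  0.01 -0.01]
0.151 0.151 [-0. -0.] [ 0.7  0.3 -0.3] [ 0.02 -0.02 -0.05]
0.15 0.15 [0. 0.] [0.7 1.  0.4] [0.02 0.01 0.02]
0.149 0.149 [0. 0.] [ 0.3  1.4 -0. ] [ 0.    0.06 -0.04]
0.148 0.148 [-0.  0.] [0.8 0.9 0.5] [-0.04 -0.04 -0.01]
0.147 0.147 [0. 0.] [ 0.6  1.1 -0.4] [-0.02 -0.03  0.01]
0.146 0.146 [-0.  0.] [ 0.8  1.7 -0.5] [ 0.07  0.04 -0.03]
0.145 0.145 [-0.  0.] [-0.9  0.   0.5] [0.03 0.03 0.02]
0.144 0.144 [-0.  0.] [0.1 1.3 0.1] [-0.   -0.    0.03]
0.143 0.143 [ 0. -0.] [-0.2  1.4  0.8] [-0.03 -0.02 -0.04]
0.142 0.1429 [0. 0.] [-2.5  2.4  9.2] [0.4  0.46 0.04]
16.1583 0.6952882621945686
```

```bash
python3 - <<'E'
from low import *
cmd,z,f0=json.load(open("st.json"))
def fz(n=6):
    a=[]
    for _ in range(n): arm.pause(.03); a.append(arm.read_ft_force())
    return np.mean(a,0)
for i in range(10):
    f=fz(); print(round(z,5),arm.read_tool_pos()[2].round(5),f.round(1),np.round(arm.read_wrist_torque(),2))
    if f[2]>14: break
    z-=.0002 if f[2]>10 else .0003; goto(z,cmd,.02)
json.dump([list(cmd),z,list(f0)],open("st.json","w")); print(arm.read_time())
cv2.imwrite("pics/side1.png",cv2.resize(snapshot("side")[130:230,280:410],None,fx=5,fy=5,interpolation=cv2.INTER_CUBIC))
cv2.imwrite("pics/scene1.png",snapshot("scene"))
E
```

```text
0.142 0.14288 [-2.2  0.9  6. ] [0.41 0.41 0.01]
0.1417 0.14288 [-3.1  0.9  7.7] [0.48 0.52 0.04]
0.1414 0.14287 [-3.5  1.5  9.4] [0.49 0.6  0.08]
0.1411 0.14285 [-4.   1.2 11.4] [0.54 0.76 0.06]
0.1409 0.14287 [-4.7  1.6 12.3] [0.63 0.77 0.1 ]
0.1407 0.14284 [-4.5  1.4 13.5] [0.66 0.85 0.04]
0.1405 0.14282 [-4.7  2.2 14.9] [0.7  0.9  0.07]
19.0583
```

View pics/side1.png

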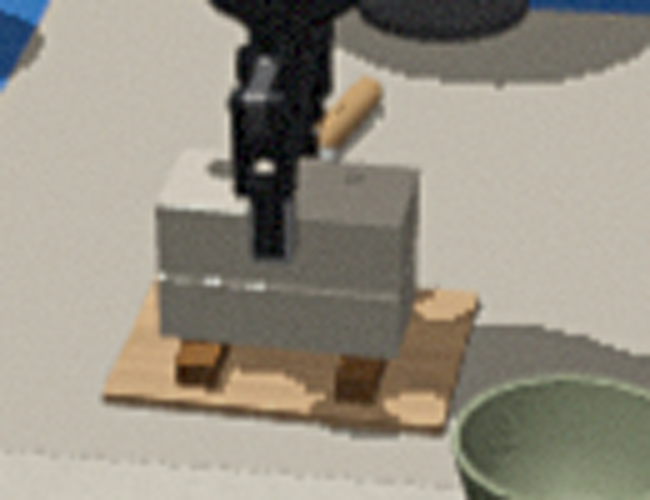

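View pics/scene1.png

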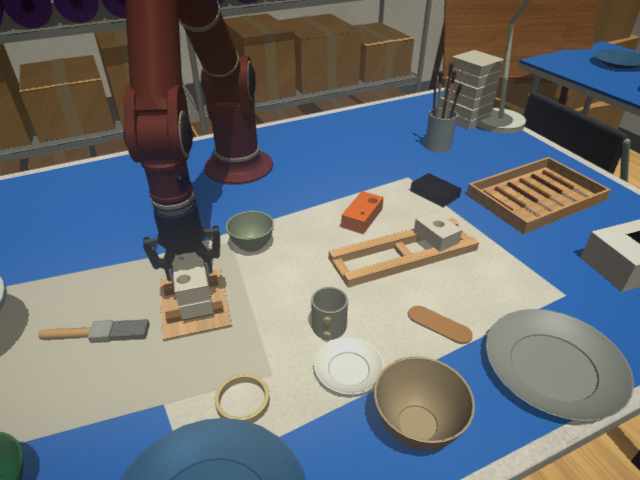

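The side crop shows the joint closed with an even line from end to end. The scene view shows the short half, mug and bowl where they were. Contact came at TCP z 0.1429. The grip reaction at the grasp (5.8 N at about 6 N/mm) had raised the TCP by about 0.9 mm, so that height is exactly the shut one. I'll relieve the sideways force, trim to 15 N and hold.

```bash
python3 - <<'E'
from low import *
cmd,z,f0=json.load(open("st.json")); cmd=np.array(cmd)
def fz(n=10):
    a=[]
    for _ in range(n): arm.pause(.03); a.append(arm.read_ft_force())
    return np.mean(a,0)
for i in range(5):
    f=fz(); p=np.array(arm.read_tool_pos()); print((cmd*1e3).round(2),round(z,5),p.round(5),f.round(1),np.round(arm.read_wrist_torque(),2))
    if np.hypot(*f[:2])<1.5 and abs(f[2]-15)<.7: break
    cmd=cmd+f[:2]/9000; z-=(15-f[2])/7000; goto(z,cmd,.02)
t=arm.read_time()
while arm.read_time()<t+4: arm.pause(.4); print(np.round(arm.read_ft_force(),1),end=" ")
print(arm.read_tool_pos(),arm.read_opening(),arm.read_time())
E
```

```text
[ 502.77 -253.05] 0.1405 [ 0.50275 -0.25304  0.14285] [-4.7  1.8 14.8] [0.75 0.92 0.07]
[ 502.24 -252.86] 0.14047 [ 0.50269 -0.25301  0.14284] [-3.7  1.2 13.9] [0.67 0.79 0.07]
[ 501.84 -252.72] 0.14032 [ 0.50263 -0.25299  0.14283] [-3.3  1.2 14.1] [0.64 0.73 0.13]
[ 501.47 -252.6 ] 0.14018 [ 0.50259 -0.25295  0.14284] [-2.8  1.  14.1] [0.68 0.69 0.06]
[ 501.17 -252.48] 0.14005 [ 0.50257 -0.25295  0.14284] [-2.2  1.  14.6] [0.66 0.68 0.07]
[-2.4  1.7 14.7] [-2.1  1.1 14.6] [-1.4  1.3 14.4] [-1.5  1.2 14.3] [-1.2  0.6 15.3] [-2.3  0.5 14.8] [-2.5  1.  14.6] [-2.2  0.6 14.1] [-3.1  1.2 14.6] [-1.9  0.  15.6] [ 0.5025333  -0.25292459  0.14286131] 0.6919872098510322 26.075
```

The force is steady, but the residual moment (0.66, 0.68 N m) means one corner is carrying most of the load. I'll check the tilt and comply with that moment so the joint bears all round.

```bash
python3 - <<'E'
from low import *
_,_,f0=json.load(open("st.json"))
held=Ro.from_quat(json.load(open("held.json"))[1]).as_matrix()[:,2]
cmd=np.array([.50117,-.25248]); z=.14005; rv=np.zeros(3); q0=Ro.from_quat(down(m["by"]))
def rd(n=8):
    F,M=[],[]
    for _ in range(n): arm.pause(.03); F.append(arm.read_ft_force()); M.append(arm.read_wrist_torque())
    return np.mean(F,0),np.mean(M,0)
print("tool z at lift",held.round(4))
for i in range(8):
    f,M=rd(); zt=Ro.from_quat(arm.read_eef_rot()).as_matrix()[:,2]
    print(np.degrees(rv[:2]).round(2),zt.round(4),np.array(arm.read_tool_pos()).round(5),f.round(1),M.round(2))
    if f[2]<8 or f[2]>25 or np.hypot(*M[:2])<.2: break
    rv[:2]+=M[:2]*np.radians(.5); cmd=cmd+f[:2]/9000; z-=(15-f[2])/8000
    arm.line_to([*cmd,z],.02,ori=(Ro.from_rotvec(rv)*q0).as_quat())
json.dump([list(cmd),z,list(rv)],open("st2.json","w")); print(arm.read_time())
E
```

```text
tool z at lift [-7.e-04 -2.e-04 -1.e+00]
[0. 0.] [ 0.0047 -0.0018 -1.    ] [ 0.50253 -0.25292  0.14285] [-2.1  0.6 14.3] [0.62 0.58 0.03]
[0.31 0.29] [ 4.0e-04  2.5e-03 -1.0e+00] [ 0.50274 -0.25331  0.14283] [-2.4  1.3 13.8] [-0.02  0.45 -0.02]
[0.3  0.52] [-0.0023  0.0021 -1.    ] [ 0.50289 -0.2532   0.14283] [-2.1  0.9 13.9] [0.07 0.22 0.01]
[0.33 0.63] [-0.0034  0.0023 -1.    ] [ 0.50294 -0.25324  0.14283] [-1.9  1.2 14. ] [-0.01  0.1  -0.01]
27.8917
```

The moment is nulled with the height unchanged, so the joint is seated flat. One last trim to 15 N, a fresh hold, then hand in.

```bash
python3 - <<'E'
from low import *
cmd,z,rv=json.load(open("st2.json")); z-=.00015
arm.line_to([*cmd,z],.02,ori=(Ro.from_rotvec(rv)*Ro.from_quat(down(m["by"]))).as_quat())
t=arm.read_time(); F=[]
while arm.read_time()<t+4.5: arm.pause(.1); F.append(arm.read_ft_force())
F=np.array(F); print(F.mean(0).round(1),F[:,2].min(),F[:,2].max(),np.round(arm.read_wrist_torque(),2),arm.read_tool_pos(),arm.read_opening(),arm.read_time())
if 13<F[-5:,2].mean()<17: print(ticket.finish_job())
E
```

```text
[-2.2  1.3 14.9] 13.974166421605334 15.919582008827067 [0.02 0.17 0.01] [ 0.50293444 -0.25324025  0.14282197] 0.6892710559859686 32.6417
the job is handed in; nothing more can be done
None
```

The long top half is shut on its dowels, was held for over four seconds at about 15 N (14.9 N mean), and the job was handed in at 32.6 s while still pressing; I read the joint as shut from the force, the height and the side picture.

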